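Set the push-and-turn stop in the packing board and snug it up to the carton

TASK

A gift carton lies on the packing board and has to be held still for its ribbon. Fit the movable stop in the board's slotted channel: lower its foot through the slot, push it down against its spring, give it a quarter turn clockwise, without forcing it, and let it rise so that the foot catches under the lips. Then, with the foot caught, slide the stop along the channel until the carton is held snugly against the rubber buffer of the end stop, without denting the thin card, and let go; leave the other things where they are.

Things in the scene. Friction and masses are not known exactly. Their poses are not given: they have to be found in the camera images.
- stop: Movable stop: loose post 98 mm tall, 0.19 kg, standing on its foot. Origin: centre of the foot's underside; z up, x along foot and handle (x, -x alike). The steel foot, a channel nut, is 35 (x) by 22 mm, 7 mm thick, with 2 mm hooks up at its ends. Two corners are rounded: in the channel it turns only clockwise seen from above, to a stop near 97 degrees; from 84 to 97 it can rise and catch.
- handle (a point): Middle of the stop's black T-handle, 85 mm above the foot's underside, axes as the stop's: a bar 46 mm along x (over the foot's length), 14 mm thick in y, 26 mm high (72 to 98 mm above the foot's underside). Grip it across its thickness.
- sleeve (a joint): How far the sprung sleeve round the stop's stem (40 mm diameter, 46 mm tall) is pushed up, 0 to 0.008 m. At 0 its underside is 11 mm above the foot's underside and the spring gives 1.6 N, then 0.45 N more per mm, with a hard end at 8 mm. Resting on the board: 0 = foot dropped in; over 5 mm (best 6 to 7) the foot is below the lips and free to turn; turned and let up it rests at 3 mm, caught.
- board: Packing board, fixed, 140 (x) by 320 (y) mm, top 28 mm above the worktop. Origin: centre of its underside; z up, y along the channel towards the end stop. A ledge 12 mm high runs beside the carton at x = 36 to 46 mm, y = -35 to 135 mm.
- slot (a point): Point on the slot's centre line, level with the board's top, 118 mm from the board's centre, where there is room to put the foot in (15 mm either way along the slot); axes as the board's. The steel channel has a slot 24 mm wide along y (1 mm clearance each side of the foot), round-edged lips turned 7 mm down, and is 37.5 mm wide and 22 mm deep inside. The caught stop slides with 2 to 5 N of drag.
- carton: Cake carton, loose, closed, 66 (x) by 138 (y) by 44 mm, about 0.3 kg; origin: centre of its underside, z up. It lies over the slot, y along the board's y, with a gap of 10 to 52 mm to the buffer; the stop pushes it along with 1 to 3 N. A push of 4 to 8 N on its end holds it snug; above 18 N its thin card dents, so close up slowly.
- end_stop: Steel angle fixed across the board's +y end, 80 mm wide, 46 mm high; origin on the board's top in the middle of the plate, axes as the board's. A rubber screw buffer 26 mm in diameter, 24 mm above the board, stands out from it towards the carton. It is screwed out differently each time, its face 8 to 28 mm from this origin, and is not measured: feel for it.
- ribbon_a: Ribbon spool lying flat, 66 mm in diameter, 22 mm high; bystander. Origin at the underside, 7 mm off its middle.
- ribbon_b: Smaller ribbon spool lying flat, 60 mm in diameter, 22 mm high; bystander. Origin at the underside, 8 mm off its middle.
- dark_carton: Dark gift carton, 67 by 139 by 44 mm, lying behind the board; bystander. Origin: centre of its underside.
Mind the look-alikes: they are no part of the job. Leave any blue or turquoise look-alike of the stop alone.

How it is judged:
By the outcome, as a careful person would: the job done as asked, in the order asked, and still so for the second after the job is handed in, with the robot touching nothing.
It also fails if it takes over 58 s, if anything falls off the work surface, if the arm or the gripper's body presses on something with over 40 N, if the wrist force passes 120 N, or if a joint passes its speed limit or range.

ROBOT

A 6-joint arm with a two-finger parallel gripper is mounted at the origin on a cart in front of the work surface, level with it; the furniture and walls round the work are solid. World frame = base frame: x ahead of the robot, y to its left, z up, the work surface at z = 0. Lengths are in m, angles in rad, forces in N, time in s.
With the tool pointing down it reaches from about 0.15 to 0.775 m from the base axis. Payload 6.1 kg.
Tool frame: the origin (TCP) lies on the centre line of the jaws, within the pads' length; the fingertips stand 14 mm ahead of it and the grasp point (between the pads) lies 5 mm behind it; z points along the fingers, y is the line along which they close (so a half turn about z gives the same grasp; the last joint's range is limited). The gripper opens to 85 mm and grips with 20 to 120 N. Pads are 22 mm wide; open, the fingers measure 114 mm over their backs; the gripper's body (76 mm by 85 mm) begins 54 mm behind the grasp point. The pads swing forward as they close: fully open they stand 13 mm farther back than shut.
Start: joints at [-1.185, 0.126, -0.04, 1.405, 0, 1.571], TCP at [0.198, -0.486, 0.245] pointing down, gripper open.
Joint ranges: [-2.72, 2.72], [-0.95, 1.95], [-1.27, 1.35], [-1.78, 2.02], [-1.46, 1.47], [-3.14, 3.14]. Speed limits (rad/s): [2.39, 2.39, 3.01, 3.14, 3.14, 3.14].

INTERFACE

Orientations are given as a unit quaternion [x, y, z, w].
In Python, from station import env gives the robot as it stands. The module is installed in compiled form; this text tells all that it offers.
- The arm moves only by the tool carry_out, never from a script. Its argument "rows" is a list that holds one entry, the list of rows, each a list of 6 numbers: the shift along the tool's x, y, z in shares of 50 cm (1.0 is 50 cm), then the turn, a rotation vector about the tool's x, y, z in parts of the range, where 1.0 means pi rad. A call has 1 to 8 rows; each row is the pose to reach, as a shift and turn from the pose commanded when the call began, along the tool's axes at that moment; what a row does not reach only later rows make up. A row lasts 1/12 s, in which the tool goes at most 41.7 mm and 7.16 degrees, less where a joint would pass 70% of its speed; a pose out of reach is approached as far as the arm can. A shift or turn number past 1, either way, is cut back to 1. A call with a gripper value outside its range is refused whole. "gripper" is the finger opening in cm, from 0 to 8.54, set as the call begins (left out, the last holds). The fingers move at their own pace and stop on an object; "force" is the grip in N (left out, the last holds). Time passes only in rows, so rows that repeat a pose let the fingers close. It gives the time, the measured TCP pose, the force, the opening and the grip force at its end, in the units of the state.
- env.state(): the state, without advancing time (a new reading comes with each control period).
- env.grab_frame(name): name is "side" or "top" or "wrist"; returns a dict with "img" (384x512x3 uint8, red, green, blue), "range_z" (384x512 float32, m along the optical axis (not along the pixel's ray), 0 where there is no reading), "camera_matrix" (3x3 intrinsics, pixels), "origin" and "attitude" of the camera in the world; the wrist camera has in their place "hand_eye" (4x4, takes a point from camera to tool coordinates, whose origin is the TCP and whose axes are the flange's). Camera axes: x right, y down, z forward; pixel columns grow to the right and rows downward; lengths in m; the calibration is good to about 2 mm. A picture is of the moment at which its call begins: read the wrist's pose just before it.
- env.sign_off(): hands the job in; it is judged then, once.
The state is a dict: "clock": time; "joint_positions": joint angles; "joint_velocities": joint speeds; "effort": joint torques, N m; "tool_pos": TCP position; "tool_rot": TCP orientation; "ft_force": force on the tool from outside, world axes, zero at the start; "ft_torque": the same for the moment, N m; "gripper_width": finger opening in m; "grip_force": force on a finger pad.
Only numpy, scipy, OpenCV 4.12 (cv2) and the standard library are available. Lean on these libraries where they do the work, as an engineer would, in place of code of your own. Each camera call takes 0.05 s, during which the arm holds its last target. There are 200 camera calls.

## Working session

There is one attempt and no reset: what is moved stays moved. The work goes in short steps, Python scripts to look and compute and a tool call to move; the robot and the scene stay as the last step left them, time stands still between calls to the robot, and variables do not carry over. Pictures are saved under pics/ and viewed, at most 10 in all, crops included, and the job is handed in when it is done.

Besides the shell and the picture viewer there is one more tool, called after "Call:" as name(argument=value, ...) on one line, values as JSON. carry_out: Moves the arm, as the interface text tells. Its arguments: {"type":"object","properties":{"rows":{"type":"array"},"gripper":{"type":"number"},"force":{"type":"number"}},"required":["rows"]}

```bash
mkdir -p pics
cat > h.py <<'E'
import numpy as np,cv2
from scipy.spatial.transform import Rotation as R
from station import env
def grab(n):
    s=env.state(); f=env.grab_frame(n)
    if n=="wrist":
        T=np.eye(4);T[:3,:3]=R.from_quat(s["tool_rot"]).as_matrix();T[:3,3]=s["tool_pos"];T=T@np.array(f["hand_eye"])
        o,A=T[:3,3],T[:3,:3]
    else:
        o=np.array(f["origin"]);A=np.array(f["attitude"])
        A=R.from_quat(A).as_matrix() if A.size==4 else A
    return f,np.array(f["camera_matrix"]),o,A
def cloud(f,K,o,A):
    z=f["range_z"];v,u=np.indices(z.shape)
    p=np.stack([(u-K[0,2])/K[0,0]*z,(v-K[1,2])/K[1,1]*z,z],-1)@A.T+o
    p[z<=0]=np.nan
    return p
def ray(K,o,A,u,v,h):
    d=A@np.array([(u-K[0,2])/K[0,0],(v-K[1,2])/K[1,1],1]);return o+d*(h-o[2])/d[2]
def proj(K,o,A,P):
    c=A.T@(np.array(P)-o);return K[0,0]*c[0]/c[2]+K[0,2],K[1,1]*c[1]/c[2]+K[1,2]
E
python3 - <<'E'
from h import *
s=env.state();print({k:np.round(v,3) for k,v in s.items()})
ims=[]
for n in("top","side"):
    f,K,o,A=grab(n);np.savez(f"{n}.npz",p=cloud(f,K,o,A),img=f["img"],K=K,o=o,A=A)
    print(n,f["attitude"],o,K[0,0])
    cv2.imwrite(f"pics/{n}.png",f["img"][:,:,::-1])
E
```

```text
{'clock': np.float64(0.0), 'joint_positions': array([-1.185,  0.126, -0.041,  1.405,  0.   ,  1.571]), 'joint_velocities': array([-0.002,  0.   ,  0.   ,  0.001, -0.002, -0.   ]), 'effort': array([-2.0000e-03, -4.3591e+01,  3.5293e+01,  1.7000e-02, -0.0000e+00,
        0.0000e+00]), 'tool_pos': array([ 0.197, -0.486,  0.245]), 'tool_rot': array([ 0.981,  0.192, -0.   , -0.001]), 'ft_force': array([-0.47 , -0.235, -0.343]), 'ft_torque': array([-0.012,  0.034, -0.013]), 'grip_force': np.float64(0.0), 'gripper_width': np.float64(0.085)}
top [ 0.70966403 -0.70375043  0.01958305 -0.0269961 ] [ 0.5428561  -0.14676164  1.00491106] 370.3652814398821
side [-0.1321719   0.94696491 -0.29002283  0.04092446] [0.44758896 0.45373702 0.98181182] 413.963439325346
```

View pics/top.png

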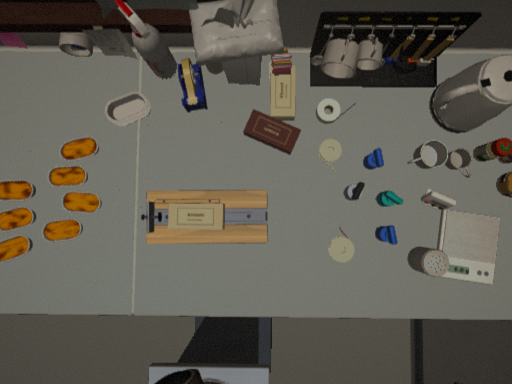

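View pics/side.png

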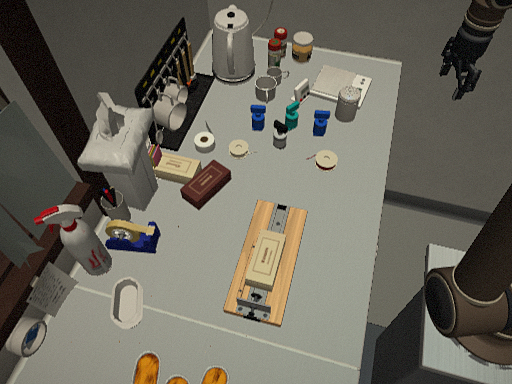

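The top view shows the black-handled stop at about (355,190), with blue and turquoise look-alikes around it. The board spans (147–267, 190–243), with the end stop at the left (147,217) and the free slot at the right (250,216). In the side view the stop is at about (280,133).

Run:
```python
from h import *
D=np.load("top.npz");p,img,K,o,A=[D[k] for k in("p","img","K","o","A")]
hsv=cv2.cvtColor(img,cv2.COLOR_RGB2HSV)
# board wood
m=((hsv[...,1]>80)&(hsv[...,0]<25)&(hsv[...,2]>90)).astype(np.uint8);m[:, :140]=0;m[:,275:]=0;m[:180]=0;m[250:]=0
ys,xs=np.nonzero(m);r=cv2.minAreaRect(np.c_[xs,ys].astype(np.float32));print("boardpx",r, np.nanmedian(p[m>0][:,2]))
c=[ray(K,o,A,*q,0.028) for q in cv2.boxPoints(r)];c=np.array(c);print(np.round(c,4),"centre",c.mean(0),np.linalg.norm(c[1]-c[0]),np.linalg.norm(c[2]-c[1]))
# channel strip
q=p[205:228,228:268];print("chan z",np.round(q[:,20,2],3));print("chan y",np.round(q[:,20,:2],3)[[0,-1]])
# carton
m2=((p[...,2]>0.06)&(p[...,2]<0.085)).astype(np.uint8);m2[:, :155]=0;m2[:,240:]=0;m2[:195]=0;m2[235:]=0
ys,xs=np.nonzero(m2);r=cv2.minAreaRect(np.c_[xs,ys].astype(np.float32));c=np.array([ray(K,o,A,*q,0.072) for q in cv2.boxPoints(r)]);print("carton",np.round(c,4),c.mean(0),np.nanmedian(p[m2>0][:,2]))
# stop
w=np.s_[170:215,335:375];z=p[w][...,2];print("stop max z",np.nanmax(z));mm=z>0.07
P=p[w][mm];print("handle pts",len(P),P.mean(0),P.min(0),P.max(0))
xy=P[:,:2];r=cv2.minAreaRect(xy.astype(np.float32));print("rect",r)
ims=[cv2.resize(img[150:260,320:410],None,fx=5,fy=5,interpolation=cv2.INTER_CUBIC)]
S=np.load("side.npz")["img"];b=cv2.resize(S[90:180,235:340],(450,550*90*450//105//550 if 0 else 386),interpolation=cv2.INTER_CUBIC)
b=cv2.copyMakeBorder(b,0,550-386,0,0,0);a=ims[0][:, :450]
cv2.imwrite("pics/crop1.png",cv2.resize(np.hstack([a,b[:,:450]]),(720,440))[:,:,::-1])
```

```text
boardpx ((206.0, 216.5), (53.0, 120.0), 90.0) 0.02821010162901405
[[ 0.6133  0.1705  0.028 ]
 [ 0.6158 -0.1479  0.028 ]
 [ 0.4766 -0.149   0.028 ]
 [ 0.4736  0.1664  0.028 ]] centre [0.5448019  0.00996574 0.028     ] 0.31840302983995833 0.13924043342380546
chan z [0.029 0.025 0.029 0.027 0.031 0.026 0.03  0.005 0.004 0.006 0.007 0.008
 0.007 0.008 0.009 0.007 0.029 0.029 0.028 0.028 0.028 0.024 0.024]
chan y [[ 0.576 -0.101]
 [ 0.518 -0.101]]
carton [[ 0.5774  0.1248  0.072 ]
 [ 0.5788 -0.0397  0.072 ]
 [ 0.5134 -0.0407  0.072 ]
 [ 0.512   0.123   0.072 ]] [0.54539539 0.0418573  0.072     ] 0.0716044405863765
stop max z 0.10040069725049694
handle pts 139 [ 0.61093756 -0.37261475  0.09252277] [ 0.59025731 -0.3890608   0.0712612 ] [ 0.6332031  -0.36037307  0.1004007 ]
rect ((0.6112197637557983, -0.3737770915031433), (0.016950858756899834, 0.04455561935901642), 65.37197875976562)
```

View pics/crop1.png

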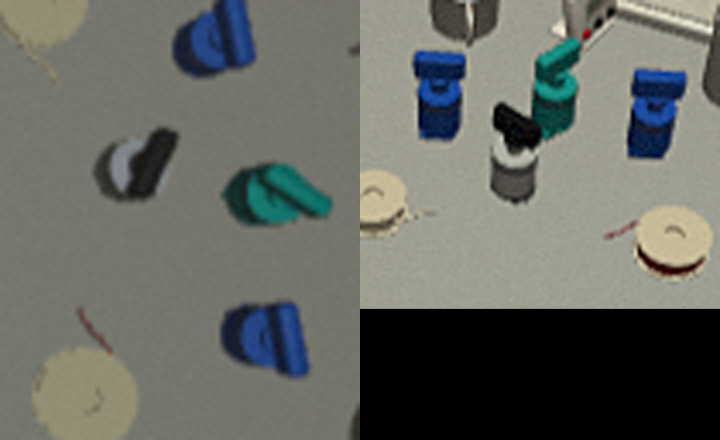

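The crop confirms the target: black T-handle and grey sleeve at top-view px (358,191), with the turquoise one about 85 mm off towards −y. Next I work out the approach, with a helper that turns a world target into a tool-frame shift.

```bash
cat >> h.py <<'E'
def go(x,y,z,yaw,s=None):
    "shift (cm, tool axes) and turn about tool for a tool-down pose with tool x at yaw(deg)"
    s=s or env.state();Rt=R.from_quat(s["tool_rot"])
    G=R.from_matrix(np.c_[[np.cos(np.radians(yaw)),np.sin(np.radians(yaw)),0],[np.sin(np.radians(yaw)),-np.cos(np.radians(yaw)),0],[0,0,-1]])
    print("go",np.round(Rt.inv().apply(np.array([x,y,z])-s["tool_pos"])*100,2),np.round((Rt.inv()*G).as_rotvec(),3), "n",np.linalg.norm((Rt.inv()*G).as_rotvec())/0.125)
def st():
    s=env.state();m=R.from_quat(s["tool_rot"]).as_matrix()
    print("t%.2f"%s["clock"],"pos",np.round(s["tool_pos"],4),"yaw %.2f"%np.degrees(np.arctan2(m[1,0],m[0,0])),"tilt",np.round(m[:2,2],4),"F",np.round(s["ft_force"],2),"T",np.round(s["ft_torque"],2),"w %.4f g %.1f"%(s["gripper_width"],s["grip_force"]),"q",np.round(s["joint_positions"],2))
    return s
E
python3 - <<'E'
from h import *
st();print(env.grab_frame("wrist")["hand_eye"]);go(.611,-.374,.25,155.4)
E
```

```text
t0.10 pos [ 0.1974 -0.4861  0.2446] yaw 22.11 tilt [-0.0006  0.0013] F [ 0.22  0.38 -0.44] T [ 0.03  0.1  -0.02] w 0.0853 g 0.0 q [-1.19  0.13 -0.04  1.41 -0.    1.57]
[[ 1.23613480e-03 -9.49124933e-01 -3.14897339e-01  8.11627757e-02]
 [ 9.99998984e-01  9.49806222e-04  1.06272342e-03 -1.16360572e-03]
 [-7.09565839e-04 -3.14898332e-01  9.49125143e-01 -1.28881913e-01]
 [ 0.00000000e+00  0.00000000e+00  0.00000000e+00  1.00000000e+00]]
go [42.54  5.17 -0.53] [-1.000e-03 -1.000e-03 -2.326e+00] n 18.611650824392562
```

The rows are not in the units I measure in: shifts go in shares of 50 cm and turns go in shares of pi rad. I convert before sending: 31 cm / 50 = 0.62, 28 cm / 50 = 0.56, -0.96 rad / 3.1416 = -0.3056.

Call:
carry_out(rows=[[[0.08, 0.01, 0, 0, 0, -0.0382], [0.16, 0.02, 0, 0, 0, -0.0764], [0.24, 0.03, 0, 0, 0, -0.1146], [0.32, 0.04, 0, 0, 0, -0.1528], [0.4, 0.05, 0, 0, 0, -0.191], [0.48, 0.06, 0, 0, 0, -0.2292], [0.56, 0.068, 0, 0, 0, -0.2674], [0.62, 0.076, 0, 0, 0, -0.3056]]], gripper=5)

```text
clock: 0.82
tool_pos: [0.5018, -0.4034, 0.2446]
tool_rot: [0.78, 0.626, 0.0, -0.0]
ft_force: [-0.5, -0.7, 0.7]
gripper_width: 0.0498
grip_force: 0.0
```

```bash
python3 -c "
from h import *
st();go(.611,-.374,.25,155.4)"
```

```text
t0.82 pos [ 0.5018 -0.4034  0.2446] yaw 77.54 tilt [-0.0001  0.0008] F [-0.53 -0.74  0.68] T [-0.05  0.01  0.  ] w 0.0498 g 0.0 q [-0.68  0.36  0.26  1.47  0.    1.11]
go [ 5.23 10.03 -0.54] [ 0.000e+00 -1.000e-03 -1.359e+00] n 10.871084138844571
```

Scaled: 10 cm / 50 = 0.2, 8 cm / 50 = 0.16, -0.96 rad / 3.1416 = -0.3056.

Call:
carry_out(rows=[[[0.02, 0.04, 0, 0, 0, -0.0382], [0.04, 0.08, 0, 0, 0, -0.0764], [0.06, 0.12, 0, 0, 0, -0.1146], [0.08, 0.16, 0, 0, 0, -0.1528], [0.1, 0.2, -0.01, 0, 0, -0.191], [0.104, 0.2, -0.01, 0, 0, -0.2292], [0.104, 0.2, -0.01, 0, 0, -0.2674], [0.104, 0.2, -0.01, 0, 0, -0.3056]]])

```text
clock: 1.48
tool_pos: [0.6087, -0.3761, 0.2493]
tool_rot: [0.403, 0.915, 0.0, -0.001]
ft_force: [-0.5, 0.2, -0.3]
gripper_width: 0.0499
grip_force: 0.0
```

Scaled: -0.4 rad / 3.1416 = -0.1273.

Call:
carry_out(rows=[[[0, 0, 0, 0, 0, -0.0382], [0, 0, 0, 0, 0, -0.0764], [0, 0, 0, 0, 0, -0.1146], [0, 0, 0, 0, 0, -0.1273], [0, 0, 0, 0, 0, -0.1273], [0, 0, 0, 0, 0, -0.1273]]])

```text
clock: 1.98
tool_pos: [0.6081, -0.3766, 0.2499]
tool_rot: [0.217, 0.976, 0.0, -0.0]
ft_force: [-0.5, 0.0, -0.2]
gripper_width: 0.05
grip_force: 0.0
```

Run:
```python
from h import *
st();f,K,o,A=grab("wrist");cv2.imwrite("pics/w1.png",f["img"][:,:,::-1]);p=cloud(f,K,o,A);np.savez("w1.npz",p=p,img=f["img"],K=K,o=o,A=A)
g=f["img"].max(-1)
m=(np.linalg.norm(p[...,:2]-[.611,-.374],axis=-1)<.05)&(p[...,2]>.09)&(p[...,2]<.105)
print(m.sum(),np.nanmedian(p[m][:,2]))
m=m.astype(np.uint8);ys,xs=np.nonzero(m)
r=cv2.minAreaRect(np.c_[xs,ys].astype(np.float32));print(r)
c=np.array([ray(K,o,A,*q,np.nanmedian(p[m>0][:,2])) for q in cv2.boxPoints(r)]);print(np.round(c,4),c.mean(0),np.linalg.norm(np.diff(c,axis=0),axis=1))
d=c[1]-c[0];e=c[2]-c[1];l=d if np.linalg.norm(d)>np.linalg.norm(e) else e;print("ang",np.degrees(np.arctan2(l[1],l[0])))
```

```text
t1.98 pos [ 0.6081 -0.3766  0.2499] yaw 154.94 tilt [-0.0006  0.0004] F [-0.52  0.02 -0.22] T [ 0.04 -0.02 -0.02] w 0.0500 g 0.0 q [-0.55  0.52  0.51  1.56 -0.   -0.12]
563 0.09768372327241459
((256.5, 186.0), (42.0, 13.0), 90.0)
[[ 0.5892 -0.3711  0.0977]
 [ 0.5947 -0.3592  0.0977]
 [ 0.6359 -0.3779  0.0977]
 [ 0.6301 -0.3904  0.0977]] [ 0.61247982 -0.37466193  0.09768372] [0.01310328 0.04525957 0.01375356]
ang -24.412618989015748
```

View pics/w1.png

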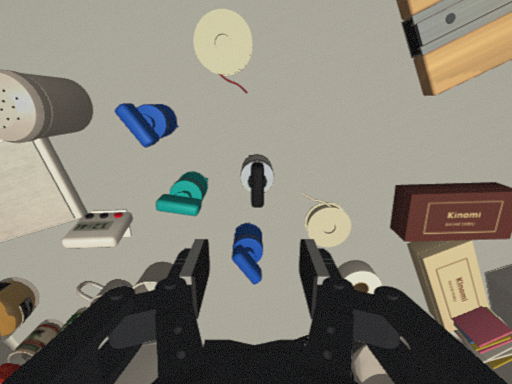

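The stop's handle is at px (257,186), flanked by the pads' closing line. Height 0.098 m and size 45×13 mm agree with the text, and both views agree to about 1.5 mm. Descend now.

```bash
python3 -c "
from h import *
go(.612,-.3745,.083,155.5)"
```

```text
go [-0.28  0.35 16.69] [ 0.    -0.001 -0.01 ] n 0.07710652507211192
```

Scaled: 16.7 cm / 50 = 0.334, 0.35 cm / 50 = 0.007, -0.01 rad / 3.1416 = -0.0032.

Call:
carry_out(rows=[[[-0.006, 0.007, 0.06, 0, 0, -0.0032], [-0.006, 0.007, 0.12, 0, 0, -0.0032], [-0.006, 0.007, 0.18, 0, 0, -0.0032], [-0.006, 0.007, 0.24, 0, 0, -0.0032], [-0.006, 0.007, 0.28, 0, 0, -0.0032], [-0.006, 0.007, 0.32, 0, 0, -0.0032], [-0.006, 0.007, 0.334, 0, 0, -0.0032], [-0.006, 0.007, 0.334, 0, 0, -0.0032]]])

```text
clock: 2.7
tool_pos: [0.6111, -0.3739, 0.0808]
tool_rot: [0.212, 0.977, 0.001, -0.002]
ft_force: [-0.2, 0.1, 0.1]
gripper_width: 0.0502
grip_force: 0.0
```

Call:
carry_out(rows=[[[0, 0, 0, 0, 0, 0], [0, 0, 0, 0, 0, 0], [0, 0, 0, 0, 0, 0], [0, 0, 0, 0, 0, 0], [0, 0, 0, 0, 0, 0], [0, 0, 0, 0, 0, 0], [0, 0, 0, 0, 0, 0], [0, 0, 0, 0, 0, 0]]], gripper=0.8, force=60)

```text
clock: 3.37
tool_pos: [0.6133, -0.3753, 0.0854]
tool_rot: [0.211, 0.977, -0.001, 0.002]
ft_force: [0.6, -0.7, 5.3]
gripper_width: 0.0132
grip_force: 59.8
```

```bash
python3 -c "
from h import *
st()"
```

```text
t3.37 pos [ 0.6133 -0.3753  0.0854] yaw 155.60 tilt [ 0.003  -0.0019] F [ 0.58 -0.74  5.34] T [-0.   -0.02 -0.  ] w 0.0132 g 59.8 q [-0.55  0.53  0.16  1.2  -0.   -0.12]
```

Scaled: -12 cm / 50 = -0.24, -9 cm / 50 = -0.18.

Call:
carry_out(rows=[[[0, 0, -0.02, 0, 0, 0], [0, 0, -0.06, 0, 0, 0], [0, 0, -0.12, 0, 0, 0], [0, 0, -0.18, 0, 0, 0], [0, 0, -0.24, 0, 0, 0], [0, 0, -0.24, 0, 0, 0], [0, 0, -0.24, 0, 0, 0], [0, 0, -0.24, 0, 0, 0]]])

```text
clock: 4.03
tool_pos: [0.6121, -0.3745, 0.2025]
tool_rot: [0.211, 0.977, 0.0, -0.001]
ft_force: [-0.4, -0.4, -3.2]
gripper_width: 0.0129
grip_force: 58.9
```

```bash
python3 -c "
from h import *
st();go(.5,-.11,.205,-90);go(.545,-.108,.205,-90)"
```

```text
t4.03 pos [ 0.6121 -0.3745  0.2025] yaw 155.60 tilt [-0.001   0.0006] F [-0.37 -0.4  -3.2 ] T [0.04 0.04 0.03] w 0.0129 g 58.9 q [-0.55  0.51  0.39  1.45  0.   -0.12]
go [21.13 19.46 -0.22] [ 1.000e-03 -1.000e-03 -1.997e+00] n 15.97295108657977
go [17.12 21.5  -0.23] [ 1.000e-03 -1.000e-03 -1.997e+00] n 15.97295108657977
```

Scaled: 21 cm / 50 = 0.42, 19 cm / 50 = 0.38, -0.48 rad / 3.1416 = -0.1528.

Call:
carry_out(rows=[[[0.03, 0.024, 0, 0, 0, -0.0382], [0.08, 0.062, 0, 0, 0, -0.0764], [0.14, 0.11, 0, 0, 0, -0.1146], [0.2, 0.156, 0, 0, 0, -0.1528], [0.26, 0.204, 0, 0, 0, -0.191], [0.32, 0.25, 0, 0, 0, -0.2292], [0.38, 0.298, 0, 0, 0, -0.2674], [0.42, 0.33, 0, 0, 0, -0.3056]]])

```text
clock: 4.7
tool_pos: [0.4861, -0.1349, 0.2013]
tool_rot: [-0.267, 0.964, 0.001, -0.002]
ft_force: [0.3, 0.4, -2.3]
gripper_width: 0.0132
grip_force: 58.9
```

Scaled: -0.96 rad / 3.1416 = -0.3056.

Call:
carry_out(rows=[[[0, 0, 0, 0, 0, -0.0382], [0, 0, 0, 0, 0, -0.0764], [0, 0, 0, 0, 0, -0.1146], [0, 0, 0, 0, 0, -0.1528], [0, 0, 0, 0, 0, -0.191], [0, 0, 0, 0, 0, -0.2292], [0, 0, 0, 0, 0, -0.2674], [0, 0, 0, 0, 0, -0.3056]]])

```text
clock: 5.37
tool_pos: [0.488, -0.1373, 0.2012]
tool_rot: [-0.682, 0.732, 0.002, -0.001]
ft_force: [-0.3, 0.8, -1.7]
gripper_width: 0.0131
grip_force: 59.1
```

Scaled: -0.06 rad / 3.1416 = -0.0191.

Call:
carry_out(rows=[[[0, 0, 0, 0, 0, -0.0191], [0, 0, 0, 0, 0, -0.0191], [0, 0, 0, 0, 0, -0.0191], [0, 0, 0, 0, 0, -0.0191]]])

```text
clock: 5.7
tool_pos: [0.4887, -0.1375, 0.2023]
tool_rot: [-0.701, 0.714, 0.001, -0.0]
ft_force: [-0.1, -0.0, -1.9]
gripper_width: 0.013
grip_force: 59.1
```

Run:
```python
from h import *
st();f,K,o,A=grab("wrist");cv2.imwrite("pics/w2.png",f["img"][:,:,::-1]);p=cloud(f,K,o,A);np.savez("w2.npz",p=p,img=f["img"],K=K,o=o,A=A)
```

```text
t5.70 pos [ 0.4887 -0.1375  0.2023] yaw -91.05 tilt [-0.0019  0.0006] F [-0.09 -0.04 -1.94] T [-0.01  0.02  0.02] w 0.0130 g 59.1 q [-0.27  0.1  -0.17  1.31  0.   -1.83]
```

View pics/w2.png

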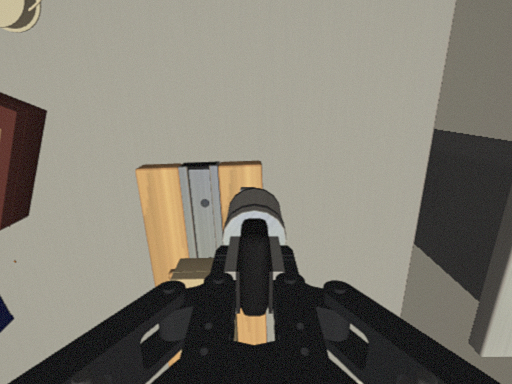

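The held stop hangs between the pads with its foot end just visible at about (248,190). The slot runs from (205,165) to (210,255), the board's −y edge is at row ~165, and the carton's end is at row ~262.

Run:
```python
from h import *
D=np.load("w2.npz");p,img,K,o,A=[D[k] for k in("p","img","K","o","A")]
s=env.state();Rt=R.from_quat(s["tool_rot"]).as_matrix()
g=cv2.cvtColor(img,cv2.COLOR_RGB2GRAY)
for r in(175,215,240): print(r,"gray",g[r,176:226],"\n z",np.round(p[r,176:226,2]*1000).astype(int))
L=[];Rr=[]
for r in range(172,250):
    z=cv2.medianBlur(p[r:r+1,:,2].astype(np.float32),1)[0]
    low=np.where(z[180:225]<0.018)[0]
    if len(low)>5:
        L.append(ray(K,o,A,180+low[0]-.5,r,.028));Rr.append(ray(K,o,A,180+low[-1]+.5,r,.028))
L=np.array(L);Rr=np.array(Rr)
for q in(L,Rr):
    k=np.polyfit(q[:,1],q[:,0],1);print("edge x at y=-.108",np.polyval(k,-.108),"slope deg",np.degrees(np.arctan(k[0])),np.std(q[:,0]-np.polyval(k,q[:,1])),q[:,1].min(),q[:,1].max())
hsv=cv2.cvtColor(img,cv2.COLOR_RGB2HSV);w=(hsv[...,1]>80)&(hsv[...,0]<25)&(hsv[...,2]>90)
for r in(170,180,190,200,215,230,250):
    c=np.where(w[r,120:300])[0]+120;print(r,"wood",[np.round(ray(K,o,A,u,r,.028)[:2],4) for u in(c[0]-.5,c[-1]+.5)])
c=[np.where(w[:,u])[0][0] for u in(150,170,230,250)];print("end",[np.round(ray(K,o,A,u,v-.5,.028)[:2],4) for u,v in zip((150,170,230,250),c)])
# held things in tool frame
t=(p-s["tool_pos"])@Rt
for nm,z0,z1 in(("handle",-.022,-.012),("sleeve",.020,.034)):
    m=(np.abs(t[...,0])<.05)&(np.abs(t[...,1])<.03)&(t[...,2]>z0)&(t[...,2]<z1);m[:180]=0
    P=t[m];print(nm,m.sum(),P.min(0),P.max(0))
    if nm=="sleeve":
        xs=P;print(np.percentile(P[:,1],[1,99]),np.percentile(P[:,0],[1,99]),np.median(P[:,2]))
```

```text
175 gray [171 166 152 147 149 149 149 146 152 158 148 108  73 125 151 155 155 153
 153 151 152 152 150 151 149 151 151 158 158 153 159 156 153 138 142 151
 148 152 153 152 154 127 131 155 175 181 179 181 180 180] 
 z [27 26 27 29 28 28 29 29 28 27 27 27 23  7  6  7  6  6  6  5  7  6  7  6
  6  6  8  5  7  7  5  7  6 27 27 29 28 28 29 27 28 29 27 29 29 30 31 28
 28 28]
215 gray [187 179 176 174 171 170 167 148 146 148 154 152 151 156 158 138  89 102
 141 155 163 156 152 153 153 152 152 157 155 152 154 160 159 159 157 155
 152 148 145 155 154 153 156 156 140 120 132 157 162 164] 
 z [28 29 29 28 28 29 27 26 29 28 28 29 28 27 27 28 24  6  7  6  5  6  7  7
  6  6  7  7  6  6  6  6  6  6  5  7  6 28 30 28 29 26 27 29 28 28 28 28
 28 28]
240 gray [185 184 184 185 184 174 171 172 174 165 153 152 153 151 153 154 160 157
 134  82 126 157 160 159 153 151 152 147 153 156 156 154 154 153 160 156
 157 155 156 152 149 154 153 158 156 152 163 183 193 189] 
 z [ 29  28  27  28  28  28  28  27  27  28  27  30  27  28  28  28  28  29
  27  24   6   6   6   7   6   6   7   6   7   5   7   5   7   7   7
[... 430 characters left out ...]
y([ 0.4798, -0.1333])]
190 wood [array([ 0.6173, -0.1242]), array([ 0.5045, -0.1222])]
200 wood [array([ 0.6179, -0.1123]), array([ 0.5139, -0.1105])]
215 wood [array([ 0.6171, -0.094 ]), array([ 0.5193, -0.0923])]
230 wood [array([ 0.6162, -0.075 ]), array([ 0.5249, -0.0734])]
250 wood [array([ 0.6163, -0.0486]), array([ 0.5694, -0.0478])]
end [array([ 0.601 , -0.1507]), array([ 0.5791, -0.1514]), array([ 0.5138, -0.1525]), array([ 0.492 , -0.1554])]
handle 1875 [-0.02290848 -0.0199401  -0.02197522] [ 0.02014214  0.02031876 -0.01200192]
sleeve 1114 [-0.00615058 -0.01948389  0.02656865] [0.01844117 0.01988266 0.03393853]
[-0.01872486  0.0189134 ] [-0.00500748  0.01775304] 0.02863690694868915
```

Scaled: 6.7 cm / 50 = 0.134, 6 cm / 50 = 0.12, -0.036 rad / 3.1416 = -0.0115.

Call:
carry_out(rows=[[[-0.014, -0.03, 0.02, 0, 0, -0.0115], [-0.03, -0.06, 0.04, 0, 0, -0.0115], [-0.044, -0.09, 0.06, 0, 0, -0.0115], [-0.06, -0.118, 0.08, 0, 0, -0.0115], [-0.06, -0.118, 0.1, 0, 0, -0.0115], [-0.06, -0.118, 0.12, 0, 0, -0.0115], [-0.06, -0.118, 0.134, 0, 0, -0.0115], [-0.06, -0.118, 0.134, 0, 0, -0.0115]]])

```text
clock: 6.42
tool_pos: [0.5471, -0.1087, 0.1344]
tool_rot: [0.714, -0.7, -0.001, 0.001]
ft_force: [-0.0, 0.0, -1.7]
gripper_width: 0.013
grip_force: 59.1
```

Call:
carry_out(rows=[[[0, 0, 0, 0, 0, 0], [0, 0, 0, 0, 0, 0], [0, 0, 0, 0, 0, 0], [0, 0, 0, 0, 0, 0]]])

```text
clock: 6.75
tool_pos: [0.5489, -0.1089, 0.1371]
tool_rot: [0.714, -0.7, 0.001, -0.0]
ft_force: [-0.2, -0.3, -1.8]
gripper_width: 0.0127
grip_force: 59.1
```

```bash
cat > m.py <<'E'
from h import *
import sys
n=sys.argv[1]
s=st();f,K,o,A=grab("wrist");cv2.imwrite(f"pics/{n}.png",f["img"][:,:,::-1]);p=cloud(f,K,o,A);np.savez(n+".npz",p=p,img=f["img"],K=K,o=o,A=A)
Rt=R.from_quat(s["tool_rot"]).as_matrix();t=(p-s["tool_pos"])@Rt
E=[]
for r in range(20,180):
    z=p[r,:,2];low=(z<.018)&(np.abs(p[r,:,0]-.548)<.02)&(p[r,:,1]>-.149)
    i=np.where(low)[0]
    if len(i)>12:E.append([ray(K,o,A,i[0]-.5,r,.024),ray(K,o,A,i[-1]+.5,r,.024)])
E=np.array(E)
if len(E):
  for k in(0,1):
    c=np.polyfit(E[:,k,1],E[:,k,0],1);print("edge",np.polyval(c,-.109),np.degrees(np.arctan(c[0])),E[:,k,1].min(),E[:,k,1].max())
  c=np.polyfit(E[:,:,1].mean(1),E[:,:,0].mean(1),1);print("centre at tcp y",np.polyval(c,s["tool_pos"][1]),"width",(E[:,0,0]-E[:,1,0]).mean())
m=(np.abs(t[...,0])<.05)&(np.abs(t[...,1])<.03)&(t[...,2]>.02)&(t[...,2]<.034);m[:150]=0
P=t[m];print("sleeve tool y",np.percentile(P[:,1],[1,50,99]),"x",np.percentile(P[:,0],[1,99]))
E
python3 m.py w3
```

```text
t6.75 pos [ 0.5489 -0.1089  0.1371] yaw -88.91 tilt [ 0.0014 -0.0003] F [-0.17 -0.3  -1.77] T [-0.03 -0.    0.03] w 0.0127 g 59.1 q [-0.2   0.21 -0.18  1.18 -0.   -1.79]
edge 0.5600660462680875 -3.3660914005087723 -0.14556387271184132 -0.1225452295567513
edge 0.5367119692417244 -2.0151832474084905 -0.14605319606263129 -0.1230337476547732
centre at tcp y 0.5483826410959968 width 0.02393142912277945
sleeve tool y [-0.01895129 -0.00037345  0.01878062] x [-0.004988    0.01771634]
```

View pics/w3.png

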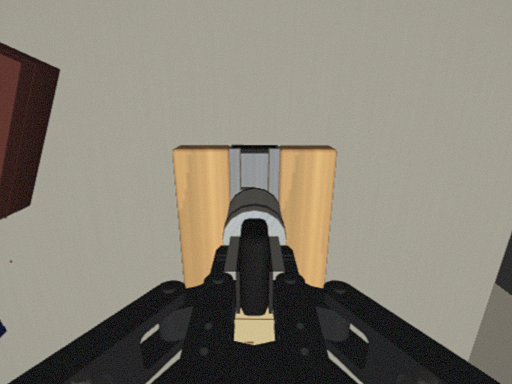

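The slot is seen at cols ~241–270 above the sleeve at (255,215), and the board edges run at cols 175–183 and 335–328. I fit the long board edges for yaw and centre.

Run:
```python
from h import *
D=np.load("w3.npz");p,img,K,o,A=[D[k] for k in("p","img","K","o","A")]
hsv=cv2.cvtColor(img,cv2.COLOR_RGB2HSV);w=(hsv[...,1]>80)&(hsv[...,0]<25)&(hsv[...,2]>70)
L=[];Q=[];I=[];J=[]
for r in range(156,275):
    a=np.where(w[r,150:240])[0]+150;b=np.where(w[r,270:350])[0]+270
    if r<265:L.append(ray(K,o,A,a[0]-.5,r,.028));Q.append(ray(K,o,A,b[-1]+.5,r,.028))
    if r<190:
        I.append(ray(K,o,A,a[-1]+.5,r,.028));J.append(ray(K,o,A,b[0]-.5,r,.028))
for n,q in zip("LRij",(L,Q,I,J)):
    q=np.array(q);c=np.polyfit(q[:,1],q[:,0],1);q=q[np.abs(q[:,0]-np.polyval(c,q[:,1]))<.0015];c=np.polyfit(q[:,1],q[:,0],1);print(n,len(q),np.polyval(c,-.109),np.degrees(np.arctan(c[0])),q[:,1].min(),q[:,1].max())
# wood centre at far end
D=np.load("top.npz");p,img,K,o,A=[D[k] for k in("p","img","K","o","A")]
z=p[...,2];m=(z>.02)&(z<.036)&(np.abs(p[...,0]-.545)<.085)
C=[]
for u in range(160,262):
    v=np.where(m[:,u]&(np.arange(384)>180)&(np.arange(384)<250))[0]
    C.append([ray(K,o,A,u,v[0]-.5,.028),ray(K,o,A,u,v[-1]+.5,.028)])
C=np.array(C)
for k in(0,1):
    c=np.polyfit(C[:,k,1],C[:,k,0],1);print("top edge",np.polyval(c,-.109),np.degrees(np.arctan(c[0])))
```

```text
L 109 0.6179124970783766 -1.1486426138956065 -0.14256882842724214 -0.03800967799579691
R 109 0.4796719578300898 -1.0791518853941229 -0.14539862888274935 -0.04088506572711667
i 34 0.5699945813726104 -2.0065877946974977 -0.14353553854821907 -0.11436015639567945
j 34 0.5275000818048875 -0.4192947515862381 -0.14441554105964127 -0.11524407250136048
top edge 0.6166173726406731 -1.2353793732633802
top edge 0.47716179975141154 -1.278580045462683
```

Scaled: 2.9 cm / 50 = 0.058, 2.7 cm / 50 = 0.054.

Call:
carry_out(rows=[[[0, 0, 0.01, 0, 0, 0], [0, 0, 0.02, 0, 0, 0], [0, 0, 0.03, 0, 0, 0], [0, 0, 0.04, 0, 0, 0], [0, 0, 0.048, 0, 0, 0], [0, 0, 0.054, 0, 0, 0], [0, 0, 0.058, 0, 0, 0], [0, 0, 0.058, 0, 0, 0]]])

```text
clock: 7.47
tool_pos: [0.5485, -0.1086, 0.1067]
tool_rot: [0.714, -0.7, -0.0, 0.0]
ft_force: [0.2, 0.5, -1.5]
gripper_width: 0.013
grip_force: 59.3
```

```bash
python3 -c "
from h import *
st()"
```

```text
t7.47 pos [ 0.5485 -0.1086  0.1067] yaw -88.89 tilt [-0.0009  0.0002] F [ 0.21  0.49 -1.47] T [-0.    0.02 -0.05] w 0.0130 g 59.3 q [-0.2   0.23 -0.23  1.12  0.   -1.79]
```

Scaled: 1 cm / 50 = 0.02, 0.8 cm / 50 = 0.016.

Call:
carry_out(rows=[[[0, 0, 0.004, 0, 0, 0], [0, 0, 0.008, 0, 0, 0], [0, 0, 0.012, 0, 0, 0], [0, 0, 0.016, 0, 0, 0], [0, 0, 0.02, 0, 0, 0], [0, 0, 0.02, 0, 0, 0], [0, 0, 0.02, 0, 0, 0]]])

```text
clock: 8.05
tool_pos: [0.549, -0.1087, 0.0977]
tool_rot: [0.714, -0.7, 0.0, -0.0]
ft_force: [-0.3, 0.2, 2.5]
gripper_width: 0.013
grip_force: 59.8
```

```bash
python3 -c "
from h import *
st()"
```

```text
t8.05 pos [ 0.549  -0.1087  0.0977] yaw -88.89 tilt [ 0.0007 -0.0002] F [-0.26  0.2   2.5 ] T [0.02 0.08 0.  ] w 0.0130 g 59.8 q [-0.2   0.23 -0.24  1.1  -0.   -1.79]
```

```bash
cat > sl.py <<'E'
from h import *
def slv():
    s=st();f,K,o,A=grab("wrist");p=cloud(f,K,o,A);Rt=R.from_quat(s["tool_rot"]).as_matrix();t=(p-s["tool_pos"])@Rt
    m=(np.abs(t[...,0]-.012)<.005)&(np.abs(t[...,1])<.016)&(t[...,2]>.012)&(t[...,2]<.04)
    print("sleeve top tool z",np.median(t[m][:,2]),m.sum())
if __name__=="__main__":slv()
E
python3 sl.py;python3 - <<'E'
from h import *
for n,P,y in(("w2",[.4887,-.1375,.2023],-91.05),("w3",[.5489,-.1089,.1371],-88.91)):
    p=np.load(n+".npz")["p"];a=np.radians(y);Rt=np.c_[[np.cos(a),np.sin(a),0],[np.sin(a),-np.cos(a),0],[0,0,-1]];t=(p-P)@Rt
    m=(np.abs(t[...,0]-.012)<.005)&(np.abs(t[...,1])<.016)&(t[...,2]>.012)&(t[...,2]<.04);print(n,np.median(t[m][:,2]),m.sum())
E
```

```text
t8.05 pos [ 0.549  -0.1087  0.0977] yaw -88.89 tilt [ 0.0007 -0.0002] F [-0.26  0.2   2.5 ] T [0.02 0.08 0.  ] w 0.0130 g 59.8 q [-0.2   0.23 -0.24  1.1  -0.   -1.79]
sleeve top tool z 0.024277462357387355 744
w2 0.02860587044980195 696
w3 0.02846244320039361 684
```

Scaled: 0.23 cm / 50 = 0.0046, 0.12 cm / 50 = 0.0024.

Call:
carry_out(rows=[[[0, 0, 0.0024, 0, 0, 0], [0, 0, 0.0046, 0, 0, 0], [0, 0, 0.0046, 0, 0, 0], [0, 0, 0.0046, 0, 0, 0]]])

```text
clock: 8.43
tool_pos: [0.549, -0.1087, 0.0952]
tool_rot: [0.714, -0.7, 0.0, -0.0]
ft_force: [0.2, -0.1, 3.5]
gripper_width: 0.0131
grip_force: 60.0
```

```bash
python3 sl.py
```

```text
t8.43 pos [ 0.549  -0.1087  0.0952] yaw -88.89 tilt [ 0.0006 -0.0001] F [ 0.18 -0.08  3.48] T [-0.06  0.   -0.01] w 0.0131 g 60.0 q [-0.2   0.23 -0.24  1.09 -0.   -1.79]
sleeve top tool z 0.022086542075730842 761
```

The sleeve is 6.4 mm in, so the foot is free to turn. Turn clockwise in stages.

Scaled: 0.24 rad / 3.1416 = 0.0764.

Call:
carry_out(rows=[[[0, 0, 0, 0, 0, 0.0255], [0, 0, 0, 0, 0, 0.0509], [0, 0, 0, 0, 0, 0.0764], [0, 0, 0, 0, 0, 0.1019], [0, 0, 0, 0, 0, 0.1273], [0, 0, 0, 0, 0, 0.1528], [0, 0, 0, 0, 0, 0.1783], [0, 0, 0, 0, 0, 0.2037]]])

```text
clock: 9.15
tool_pos: [0.5489, -0.1085, 0.0952]
tool_rot: [-0.456, 0.89, 0.0, 0.0]
ft_force: [0.5, 0.4, 3.0]
gripper_width: 0.0131
grip_force: 60.0
```

```bash
python3 -c "
from h import *
st()"
```

```text
t9.15 pos [ 0.5489 -0.1085  0.0952] yaw -125.77 tilt [0.0004 0.0003] F [0.55 0.39 3.02] T [ 0.04 -0.02  0.05] w 0.0131 g 60.0 q [-0.2   0.23 -0.24  1.09  0.   -1.14]
```

Turning freely; continue to 90°.

Scaled: 0.24 rad / 3.1416 = 0.0764.

Call:
carry_out(rows=[[[0, 0, 0, 0, 0, 0.0255], [0, 0, 0, 0, 0, 0.0509], [0, 0, 0, 0, 0, 0.0764], [0, 0, 0, 0, 0, 0.1019], [0, 0, 0, 0, 0, 0.1273], [0, 0, 0, 0, 0, 0.1528], [0, 0, 0, 0, 0, 0.1783], [0, 0, 0, 0, 0, 0.2037]]])

```text
clock: 9.82
tool_pos: [0.5489, -0.1085, 0.0952]
tool_rot: [-0.153, 0.988, 0.0, 0.0]
ft_force: [0.1, 0.1, 3.6]
gripper_width: 0.0128
grip_force: 60.0
```

```bash
python3 -c "
from h import *
st()"
```

```text
t9.82 pos [ 0.5489 -0.1085  0.0952] yaw -162.44 tilt [0.0005 0.0003] F [0.08 0.12 3.58] T [ 0.07 -0.03  0.05] w 0.0128 g 60.0 q [-0.2   0.23 -0.24  1.09  0.   -0.5 ]
```

Scaled: 0.07 rad / 3.1416 = 0.0223.

Call:
carry_out(rows=[[[0, 0, 0, 0, 0, 0.0223], [0, 0, 0, 0, 0, 0.0446], [0, 0, 0, 0, 0, 0.0668], [0, 0, 0, 0, 0, 0.0859], [0, 0, 0, 0, 0, 0.0923], [0, 0, 0, 0, 0, 0.0923], [0, 0, 0, 0, 0, 0.0923]]])

```text
clock: 10.4
tool_pos: [0.5489, -0.1086, 0.0951]
tool_rot: [-0.011, 1.0, 0.0, 0.0]
ft_force: [0.4, 0.2, 3.9]
gripper_width: 0.0128
grip_force: 60.0
```

```bash
python3 sl.py
```

```text
t10.40 pos [ 0.5489 -0.1086  0.0951] yaw -178.77 tilt [0.0004 0.0002] F [0.38 0.23 3.92] T [ 0.12 -0.18  0.02] w 0.0128 g 60.0 q [-0.2   0.23 -0.24  1.09  0.   -0.22]
sleeve top tool z 0.02135462430140659 613
```

Scaled: -0.34 cm / 50 = -0.0068, -0.3 cm / 50 = -0.006.

Call:
carry_out(rows=[[[0, 0, -0.002, 0, 0, 0], [0, 0, -0.004, 0, 0, 0], [0, 0, -0.006, 0, 0, 0], [0, 0, -0.0068, 0, 0, 0], [0, 0, -0.0068, 0, 0, 0]]])

```text
clock: 10.87
tool_pos: [0.5489, -0.1086, 0.0985]
tool_rot: [-0.01, 1.0, 0.0, 0.0]
ft_force: [1.0, 0.1, 1.9]
gripper_width: 0.0126
grip_force: 59.8
```

```bash
python3 sl.py
```

```text
t10.87 pos [ 0.5489 -0.1086  0.0985] yaw -178.83 tilt [0.0002 0.0001] F [1.   0.05 1.87] T [ 0.2  -0.38  0.03] w 0.0126 g 59.8 q [-0.2   0.23 -0.24  1.1   0.   -0.22]
sleeve top tool z 0.024572783910171894 618
```

Scaled: -0.1 cm / 50 = -0.002, -0.05 cm / 50 = -0.001.

Call:
carry_out(rows=[[[0, 0, -0.001, 0, 0, 0], [0, 0, -0.002, 0, 0, 0], [0, 0, -0.002, 0, 0, 0]]])

```text
clock: 11.17
tool_pos: [0.5487, -0.1087, 0.0993]
tool_rot: [-0.01, 1.0, -0.0, -0.0]
ft_force: [1.5, 0.3, 1.7]
gripper_width: 0.0132
grip_force: 59.6
```

```bash
python3 sl.py
```

```text
t11.17 pos [ 0.5487 -0.1087  0.0993] yaw -178.84 tilt [-0.0001 -0.    ] F [1.48 0.32 1.75] T [ 0.11 -0.42  0.01] w 0.0132 g 59.6 q [-0.2   0.23 -0.24  1.1  -0.   -0.22]
sleeve top tool z 0.025502889900495138 615
```

Scaled: -0.05 cm / 50 = -0.001, -0.03 cm / 50 = -0.0006.

Call:
carry_out(rows=[[[-0.0006, 0, 0, 0, 0, 0], [-0.0006, 0, -0.001, 0, 0, 0], [-0.0006, 0, -0.001, 0, 0, 0], [-0.0006, 0, -0.001, 0, 0, 0]]])

```text
clock: 11.55
tool_pos: [0.5487, -0.1086, 0.0994]
tool_rot: [-0.01, 1.0, 0.0, -0.0]
ft_force: [1.2, 0.6, -1.6]
gripper_width: 0.0131
grip_force: 59.1
```

```bash
python3 sl.py
```

```text
t11.55 pos [ 0.5487 -0.1086  0.0994] yaw -178.85 tilt [-0.001   0.0001] F [ 1.16  0.6  -1.62] T [ 0.03 -0.47 -0.04] w 0.0131 g 59.1 q [-0.2   0.23 -0.24  1.11 -0.   -0.22]
sleeve top tool z 0.02549275811452971 607
```

The foot is caught: the TCP stopped rising while the force dropped 3.3 N, with the sleeve at 3 mm. Measure the carton's end, then slide.

Run:
```python
from h import *
for n in("top","w2","side"):
    D=np.load(n+".npz");p,K,o,A=[D[k] for k in("p","K","o","A")]
    P=p[(p[...,2]>.064)&(p[...,2]<.08)&(np.abs(p[...,0]-.547)<.03)&(p[...,1]>-.06 if n!="w2" else p[...,1]>-.045)&(p[...,1]<.2)]
    h=np.histogram(P[:,1],bins=np.arange(-.06,.2,.005))
    print(n,"z",np.median(P[:,2]),"ymin",np.percentile(P[:,1],[0.3,2]) ,list(zip(np.round(h[1],3),h[0])) if n=="top" else "")
    if n!="w2":
        Q=p[(np.abs(p[...,0]-.543)<.06)&(p[...,1]>.1)&(p[...,1]<.19)&(p[...,2]>.06)];print("beyond",[(round(a,3),round(float(np.median(Q[np.abs(Q[:,1]-a)<.0025][:,2])),3)) for a in np.arange(.1,.19,.005) if (np.abs(Q[:,1]-a)<.0025).any()])
```

```text
top z 0.07170674745208983 ymin [-0.03790082 -0.03528029] [(np.float64(-0.06), np.int64(0)), (np.float64(-0.055), np.int64(0)), (np.float64(-0.05), np.int64(0)), (np.float64(-0.045), np.int64(0)), (np.float64(-0.04), np.int64(37)), (np.float64(-0.035), np.int64(48)), (np.float64(-0.03), np.int64(45)), (np.float64(-0.025), np.int64(48)), (np.float64(-0.02), np.int64(49)), (np.float64(-0.015), np.int64(43)), (np.float64(-0.01), np.int64(49)), (np.float64(-0.005), np.int64(46)), (np.float64(-0.0), np.int64(50)), (np.float64(0.005), np.int64(42)), (np.float64(0.01), np.int64(46)), (np.float64(0.015), np.int64(53)), (np.float64(0.02), np.int64(44)), (np.float64(0.025), np.int64(50)), (np.float64(0.03), np.int64(47)), (np.float64(0.035), np.int64(47)), (np.float64(0.04), np.int64(50)), (np.float64(0.045), np.int64(44)), (np.float64(0.05), np.int64(48)), (np.float64(0.055), np.int64(47)), (np.float64(0.06), np.int64(48)), (np.float64(0.065), np.int64(50)), (np.float64(0.07), np.int64(47)), (np.float64(0.075), np.int64(47)), (np.float64(0.08), np.int64(48)), (np.float64(0.085), np.int64(47)),
[... 465 characters left out ...]
4(0)), (np.float64(0.16), np.int64(0)), (np.float64(0.165), np.int64(0)), (np.float64(0.17), np.int64(0)), (np.float64(0.175), np.int64(0)), (np.float64(0.18), np.int64(0)), (np.float64(0.185), np.int64(0)), (np.float64(0.19), np.int64(0))]
beyond [(np.float64(0.125), 0.063), (np.float64(0.145), 0.069), (np.float64(0.15), 0.072), (np.float64(0.155), 0.061), (np.float64(0.17), 0.06)]
w2 z 0.07135453479696713 ymin [-0.03867722 -0.03847345] 
side z 0.07119625694017168 ymin [-0.0377146  -0.03408397] 
beyond [(np.float64(0.1), 0.066), (np.float64(0.125), 0.063), (np.float64(0.13), 0.064), (np.float64(0.145), 0.071), (np.float64(0.15), 0.071), (np.float64(0.155), 0.061), (np.float64(0.17), 0.061)]
```

Scaled: 3.5 cm / 50 = 0.07, 3.1 cm / 50 = 0.062.

Call:
carry_out(rows=[[[0, 0.004, 0, 0, 0, 0], [0, 0.012, 0, 0, 0, 0], [0, 0.022, 0, 0, 0, 0], [0, 0.032, 0, 0, 0, 0], [0, 0.042, 0, 0, 0, 0], [0, 0.052, 0, 0, 0, 0], [0, 0.062, 0, 0, 0, 0], [0, 0.07, 0, 0, 0, 0]]])

```text
clock: 12.27
tool_pos: [0.5479, -0.0732, 0.0995]
tool_rot: [-0.01, 1.0, -0.0, -0.0]
ft_force: [-0.7, -5.8, -7.8]
gripper_width: 0.0128
grip_force: 58.6
```

```bash
python3 sl.py
```

```text
t12.27 pos [ 0.5479 -0.0732  0.0995] yaw -178.83 tilt [-0.001  -0.0006] F [-0.66 -5.78 -7.81] T [-1.39 -0.08  0.01] w 0.0128 g 58.6 q [-0.13  0.22 -0.25  1.1  -0.   -0.15]
sleeve top tool z 0.025488238908951258 610
```

The carton spans y −0.038 to 0.0995 and its top is at 0.072 m. Buffer points show at about y 0.125, so the gap is roughly 22–26 mm. I ease the upward pull slightly and go on.

Scaled: 2 cm / 50 = 0.04, 0.06 cm / 50 = 0.0012.

Call:
carry_out(rows=[[[0, 0, 0.0012, 0, 0, 0], [0, 0.006, 0.0012, 0, 0, 0], [0, 0.012, 0.0012, 0, 0, 0], [0, 0.018, 0.0012, 0, 0, 0], [0, 0.024, 0.0012, 0, 0, 0], [0, 0.03, 0.0012, 0, 0, 0], [0, 0.036, 0.0012, 0, 0, 0], [0, 0.04, 0.0012, 0, 0, 0]]])

```text
clock: 12.98
tool_pos: [0.5481, -0.0537, 0.0994]
tool_rot: [-0.01, 1.0, -0.001, 0.0]
ft_force: [0.5, -6.0, -3.8]
gripper_width: 0.0126
grip_force: 59.2
```

```bash
python3 sl.py
```

```text
t12.98 pos [ 0.5481 -0.0537  0.0994] yaw -178.84 tilt [ 0.0004 -0.001 ] F [ 0.52 -6.03 -3.81] T [-1.45 -0.09 -0.03] w 0.0126 g 59.2 q [-0.1   0.21 -0.26  1.1  -0.   -0.12]
sleeve top tool z 0.025466056465749565 610
```

Scaled: 1.05 cm / 50 = 0.021, 0.95 cm / 50 = 0.019.

Call:
carry_out(rows=[[[0, 0.003, 0, 0, 0, 0], [0, 0.006, 0, 0, 0, 0], [0, 0.009, 0, 0, 0, 0], [0, 0.012, 0, 0, 0, 0], [0, 0.015, 0, 0, 0, 0], [0, 0.017, 0, 0, 0, 0], [0, 0.019, 0, 0, 0, 0], [0, 0.021, 0, 0, 0, 0]]])

```text
clock: 13.7
tool_pos: [0.5478, -0.0434, 0.0994]
tool_rot: [-0.01, 1.0, -0.0, 0.0]
ft_force: [-0.8, -6.4, -3.3]
gripper_width: 0.0127
grip_force: 59.0
```

Scaled: 0.3 cm / 50 = 0.006, 0.25 cm / 50 = 0.005.

Call:
carry_out(rows=[[[0, 0.001, 0, 0, 0, 0], [0, 0.002, 0, 0, 0, 0], [0, 0.003, 0, 0, 0, 0], [0, 0.004, 0, 0, 0, 0], [0, 0.005, 0, 0, 0, 0], [0, 0.006, 0, 0, 0, 0]]])

```text
clock: 14.2
tool_pos: [0.5477, -0.0404, 0.0994]
tool_rot: [-0.01, 1.0, -0.0, 0.0]
ft_force: [0.1, -5.6, -3.7]
gripper_width: 0.0131
grip_force: 59.1
```

```bash
python3 sl.py
python3 - <<'E'
from h import *
f,K,o,A=grab("top");p=cloud(f,K,o,A);a=f["img"][170:260,135:285];cv2.imwrite("pics/t2.png",cv2.resize(a,None,fx=5,fy=5,interpolation=cv2.INTER_CUBIC)[:,:,::-1])
P=p[(p[...,2]>.066)&(p[...,2]<.08)&(np.abs(p[...,0]-.547)<.028)&(p[...,1]>-.02)&(p[...,1]<.142)];print("carton y max",np.sort(P[:,1])[-40::8])
E
```

```text
t14.20 pos [ 0.5477 -0.0404  0.0994] yaw -178.86 tilt [ 0.0003 -0.0009] F [ 0.13 -5.62 -3.72] T [-1.39 -0.08 -0.  ] w 0.0131 g 59.1 q [-0.07  0.21 -0.26  1.1  -0.   -0.09]
sleeve top tool z 0.025468327408293637 601
carton y max []
```

View pics/t2.png

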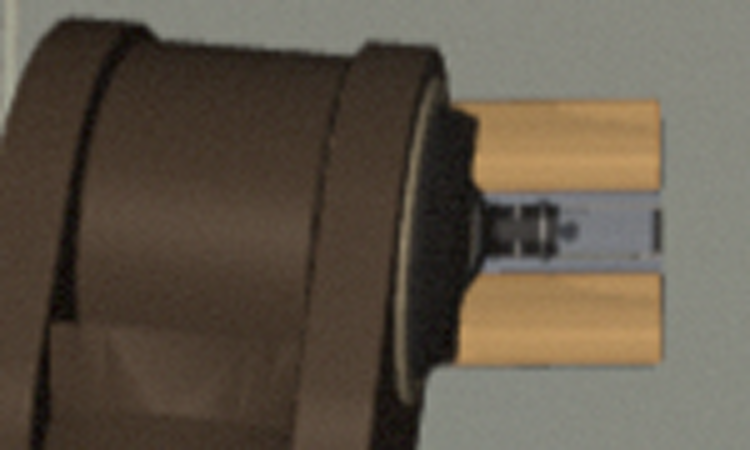

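The arm hides the carton from above, so I go on by feel.

Scaled: 0.2 cm / 50 = 0.004, 0.16 cm / 50 = 0.0032.

Call:
carry_out(rows=[[[0, 0.0008, 0, 0, 0, 0], [0, 0.0016, 0, 0, 0, 0], [0, 0.0024, 0, 0, 0, 0], [0, 0.0032, 0, 0, 0, 0], [0, 0.004, 0, 0, 0, 0]]])

```text
clock: 14.72
tool_pos: [0.5477, -0.0384, 0.0994]
tool_rot: [-0.01, 1.0, -0.0, 0.0]
ft_force: [-0.1, -5.8, -3.4]
gripper_width: 0.0134
grip_force: 59.1
```

Scaled: 0.15 cm / 50 = 0.003, 0.12 cm / 50 = 0.0024.

Call:
carry_out(rows=[[[0, 0.0006, 0, 0, 0, 0], [0, 0.0012, 0, 0, 0, 0], [0, 0.0018, 0, 0, 0, 0], [0, 0.0024, 0, 0, 0, 0], [0, 0.003, 0, 0, 0, 0]]])

```text
clock: 15.13
tool_pos: [0.5477, -0.0369, 0.0994]
tool_rot: [-0.01, 1.0, -0.0, 0.0]
ft_force: [0.9, -5.6, -2.8]
gripper_width: 0.0132
grip_force: 59.1
```

Scaled: 0.15 cm / 50 = 0.003, 0.12 cm / 50 = 0.0024.

Call:
carry_out(rows=[[[0, 0.0006, 0, 0, 0, 0], [0, 0.0012, 0, 0, 0, 0], [0, 0.0018, 0, 0, 0, 0], [0, 0.0024, 0, 0, 0, 0], [0, 0.003, 0, 0, 0, 0]]])

```text
clock: 15.55
tool_pos: [0.5477, -0.0354, 0.0994]
tool_rot: [-0.01, 1.0, -0.0, 0.0]
ft_force: [-0.0, -4.9, -3.1]
gripper_width: 0.013
grip_force: 59.1
```

Run:
```python
from h import *
st();f,K,o,A=grab("side");p=cloud(f,K,o,A);np.savez("s2.npz",p=p,img=f["img"],K=K,o=o,A=A);a=f["img"][180:340,200:330];cv2.imwrite("pics/s2.png",cv2.resize(a,None,fx=3.7,fy=3.7,interpolation=cv2.INTER_CUBIC)[:,:,::-1])
P=p[(p[...,2]>.066)&(p[...,2]<.08)&(np.abs(p[...,0]-.547)<.028)&(p[...,1]>-.02)&(p[...,1]<.142)];print(len(P),np.sort(P[:,1])[-20::4])
```

```text
t15.55 pos [ 0.5477 -0.0354  0.0994] yaw -178.86 tilt [ 0.0003 -0.0008] F [-0.03 -4.89 -3.13] T [-1.4  -0.1   0.01] w 0.0130 g 59.1 q [-0.06  0.21 -0.26  1.1  -0.   -0.08]
1298 [0.12273259 0.12293885 0.12303015 0.12319088 0.12348512]
```

View pics/s2.png

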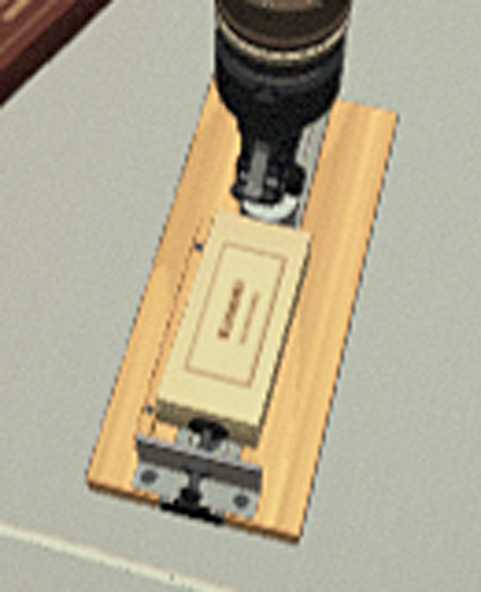

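The side view shows the carton's far end at y≈0.123, all but touching the buffer at (208,430). I continue in fine steps.

Scaled: 0.1 cm / 50 = 0.002, 0.08 cm / 50 = 0.0016.

Call:
carry_out(rows=[[[0, 0.0004, 0, 0, 0, 0], [0, 0.0008, 0, 0, 0, 0], [0, 0.0012, 0, 0, 0, 0], [0, 0.0016, 0, 0, 0, 0], [0, 0.002, 0, 0, 0, 0]]])

```text
clock: 16.02
tool_pos: [0.5476, -0.0344, 0.0994]
tool_rot: [-0.01, 1.0, -0.0, 0.0]
ft_force: [-0.3, -6.4, -4.0]
gripper_width: 0.0127
grip_force: 59.1
```

Scaled: 0.08 cm / 50 = 0.0016, 0.06 cm / 50 = 0.0012.

Call:
carry_out(rows=[[[0, 0.0004, 0, 0, 0, 0], [0, 0.0008, 0, 0, 0, 0], [0, 0.0012, 0, 0, 0, 0], [0, 0.0016, 0, 0, 0, 0]]])

```text
clock: 16.35
tool_pos: [0.5476, -0.034, 0.0994]
tool_rot: [-0.01, 1.0, -0.001, 0.0]
ft_force: [-0.3, -7.8, -4.4]
gripper_width: 0.0132
grip_force: 59.1
```

Scaled: 0.04 cm / 50 = 0.0008, 0.02 cm / 50 = 0.0004.

Call:
carry_out(rows=[[[0, 0.0004, 0, 0, 0, 0], [0, 0.0008, 0, 0, 0, 0], [0, 0.0008, 0, 0, 0, 0]]])

```text
clock: 16.6
tool_pos: [0.5476, -0.0339, 0.0994]
tool_rot: [-0.01, 1.0, -0.001, 0.0]
ft_force: [1.1, -8.8, -2.9]
gripper_width: 0.013
grip_force: 59.1
```

```bash
python3 -c "
from h import *
st()"
```

```text
t16.60 pos [ 0.5476 -0.0339  0.0994] yaw -178.88 tilt [ 0.0002 -0.0025] F [ 1.06 -8.8  -2.89] T [-1.93 -0.08 -0.06] w 0.0130 g 59.1 q [-0.06  0.21 -0.26  1.1  -0.   -0.08]
```

Scaled: 0.04 cm / 50 = 0.0008, 0.02 cm / 50 = 0.0004.

Call:
carry_out(rows=[[[0, 0.0004, 0, 0, 0, 0], [0, 0.0008, 0, 0, 0, 0], [0, 0.0008, 0, 0, 0, 0], [0, 0.0008, 0, 0, 0, 0]]])

```text
clock: 16.93
tool_pos: [0.5476, -0.0338, 0.0994]
tool_rot: [-0.01, 1.0, -0.002, 0.0]
ft_force: [0.5, -9.1, -4.3]
gripper_width: 0.013
grip_force: 59.1
```

```bash
python3 -c "
from h import *
st()"
```

```text
t16.93 pos [ 0.5476 -0.0338  0.0994] yaw -178.89 tilt [ 0.0003 -0.0031] F [ 0.5  -9.1  -4.32] T [-2.2  -0.11 -0.03] w 0.0130 g 59.1 q [-0.06  0.21 -0.26  1.1  -0.   -0.08]
```

Scaled: 0.06 cm / 50 = 0.0012, 0.04 cm / 50 = 0.0008.

Call:
carry_out(rows=[[[0, 0.0004, 0, 0, 0, 0], [0, 0.0008, 0, 0, 0, 0], [0, 0.0012, 0, 0, 0, 0], [0, 0.0012, 0, 0, 0, 0]]])

```text
clock: 17.27
tool_pos: [0.5476, -0.0337, 0.0994]
tool_rot: [-0.01, 1.0, -0.002, 0.0]
ft_force: [-0.1, -10.6, -4.7]
gripper_width: 0.0131
grip_force: 59.2
```

```bash
python3 -c "
from h import *
st()"
```

```text
t17.27 pos [ 0.5476 -0.0337  0.0994] yaw -178.91 tilt [ 0.0002 -0.0043] F [ -0.1  -10.61  -4.67] T [-2.58 -0.07  0.02] w 0.0131 g 59.2 q [-0.06  0.21 -0.26  1.1  -0.   -0.08]
```

Call:
carry_out(rows=[[[0, 0, 0, 0, 0, 0], [0, 0, 0, 0, 0, 0], [0, 0, 0, 0, 0, 0], [0, 0, 0, 0, 0, 0], [0, 0, 0, 0, 0, 0], [0, 0, 0, 0, 0, 0]]], gripper=4.5)

```text
clock: 17.77
tool_pos: [0.5476, -0.0316, 0.0995]
tool_rot: [-0.01, 1.0, 0.0, 0.0]
ft_force: [-0.1, -0.6, 0.1]
gripper_width: 0.0454
grip_force: 0.0
```

Run:
```python
from h import *
s=st();f,K,o,A=grab("wrist");p=cloud(f,K,o,A);Rt=R.from_quat(s["tool_rot"]).as_matrix();t=(p-s["tool_pos"])@Rt
for nm,a,b in(("handle",-.022,-.008),("sleeve",.015,.034)):
    m=(np.abs(t[...,0])<.03)&(np.abs(t[...,1])<(.014 if nm=="handle" else .03))&(t[...,2]>a)&(t[...,2]<b)
    P=p[m];print(nm,len(P),np.round(np.percentile(P,[2,98],axis=0),4),np.median(P[:,2]))
```

```text
t17.77 pos [ 0.5476 -0.0316  0.0995] yaw -178.82 tilt [0.0004 0.0006] F [-0.11 -0.56  0.15] T [-0.02 -0.02  0.01] w 0.0454 g 0.0 q [-0.06  0.21 -0.26  1.1   0.   -0.08]
handle 2291 [[ 0.5259 -0.0401  0.1083]
 [ 0.5681 -0.027   0.1132]] 0.11178649828685985
sleeve 3274 [[ 0.5192 -0.0513  0.0665]
 [ 0.5743 -0.0027  0.0752]] 0.07281943425238906
```

Scaled: -14 cm / 50 = -0.28, -12 cm / 50 = -0.24.

Call:
carry_out(rows=[[[0, 0, -0.02, 0, 0, 0], [0, 0, -0.06, 0, 0, 0], [0, 0, -0.12, 0, 0, 0], [0, 0, -0.18, 0, 0, 0], [0.02, 0, -0.24, 0, 0, 0], [0.08, -0.06, -0.28, 0, 0, 0], [0.16, -0.14, -0.28, 0, 0, 0], [0.24, -0.22, -0.28, 0, 0, 0]]])

```text
clock: 18.48
tool_pos: [0.4536, -0.1199, 0.2414]
tool_rot: [-0.011, 1.0, -0.001, 0.002]
ft_force: [0.4, -0.5, 0.9]
gripper_width: 0.045
grip_force: 0.0
```

Call:
carry_out(rows=[[[0.04, -0.08, 0, 0, 0, 0], [0.08, -0.16, 0, 0, 0, 0], [0.12, -0.24, 0, 0, 0, 0], [0.12, -0.3, 0, 0, 0, 0], [0.12, -0.3, 0, 0, 0, 0], [0.12, -0.3, 0, 0, 0, 0]]])

```text
clock: 18.98
tool_pos: [0.396, -0.2723, 0.2395]
tool_rot: [-0.008, 1.0, 0.0, 0.0]
ft_force: [-0.8, -0.4, 0.2]
gripper_width: 0.0451
grip_force: 0.0
```

Run:
```python
from h import *
st();ims=[]
for n,w in(("side",np.s_[180:340,200:330]),("top",np.s_[170:260,135:285])):
    f,K,o,A=grab(n);p=cloud(f,K,o,A)
    ims.append(cv2.resize(f["img"][w],(390,480),interpolation=cv2.INTER_CUBIC) if n=="side" else cv2.resize(f["img"][w],(400,480//2),interpolation=cv2.INTER_CUBIC))
    P=p[(p[...,2]>.068)&(p[...,2]<.08)&(np.abs(p[...,0]-.547)<.028)&(p[...,1]>-.02)&(p[...,1]<.138)];print(n,"carton y",np.percentile(P[:,1],[.5,99.5]))
    H=p[(p[...,2]>.103)&(p[...,2]<.12)&(np.abs(p[...,0]-.547)<.04)&(np.abs(p[...,1]+.034)<.03)];print("handle",len(H),H.mean(0),cv2.minAreaRect(H[:,:2].astype(np.float32)))
ims[1]=cv2.copyMakeBorder(ims[1],0,240,0,0,0)
cv2.imwrite("pics/fin.png",np.hstack(ims)[:,:,::-1])
```

```text
t18.98 pos [ 0.396  -0.2723  0.2395] yaw -179.08 tilt [0.0005 0.    ] F [-0.78 -0.39  0.17] T [ 0.03  0.01 -0.01] w 0.0451 g 0.0 q [-0.6   0.04 -0.14  1.38  0.   -0.62]
side carton y [-0.01818721  0.12415305]
handle 111 [ 0.545357   -0.03159146  0.10934947] ((0.5458017587661743, -0.032705362886190414), (0.01463364064693451, 0.0450795441865921), 88.92008972167969)
top carton y [-0.01782821  0.12288332]
handle 113 [ 0.54583826 -0.03389535  0.11057371] ((0.5458171963691711, -0.03418412804603577), (0.043518178164958954, 0.014338024891912937), 1.0569607019424438)
```

View pics/fin.png

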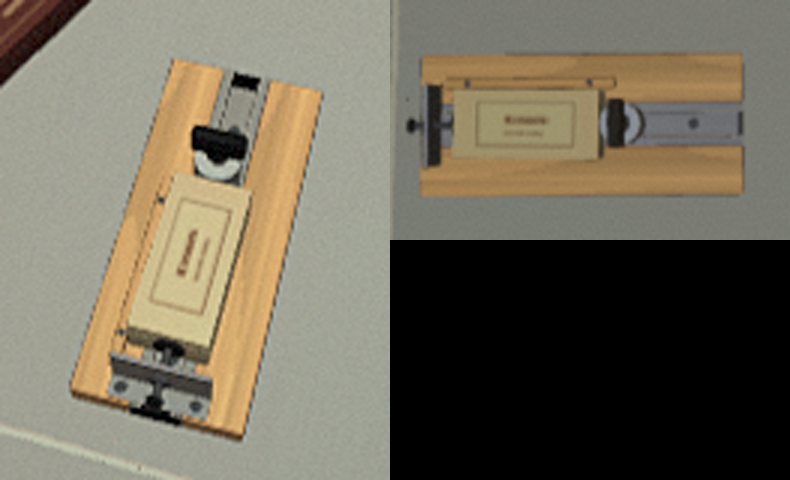

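The pictures show the stop caught and upright at the carton's end, with its handle across the slot (1° yaw, same as the board). The carton lies straight, snug on the buffer and undented, so I hand in.

```bash
python3 -c "
from station import env
print(env.sign_off())"
```

```text
the job is handed in; nothing more can be done
None
```

The stop is caught in the channel and holds the carton against the buffer; I pressed it home with about 5 to 8 N (estimated from the wrist force), let go, and handed the job in at about 19 s on the robot's clock.

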